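# Index the dosing turntable and start the dose

### The job

At the perfumer's bench, push on a spoke of the turntable's star handle until the one open metal cup stands with its mouth centred under the dosing nozzle, and only then press the start button on the control box fully down and let it come up again. Turn the table by the star handle only: do not push on the plate, its centre post or the four vessels, which all stay standing in their seats, and leave the other things on the bench undisturbed.

Things in the scene. Friction and masses are not known exactly. Their poses are not given: they have to be found in the camera images.
- turntable: the turning part of the dosing table. Origin on its upright turning axis, at bench height; z up. The four spokes of the star handle point along its +x, -x, +y and -y axes, with a seat under the line of each, centred 125 mm from the axis; all turn with it. Turns either way without end stops, friction about 0.14 N m (2 to 4 N on a spoke moves it); stays where it is left if pushed slowly
- plate: the turntable's round aluminium plate (324 mm across, upper face 30 mm above the bench) and steel centre post (26 mm across, carrying the star handle); origin and axes as the turntable's. Not to be pushed on. Each of its four seats is ringed by four steel pins 18 mm high
- star: the star handle on the post (origin and axes as the turntable's): four level round steel spokes 12 mm thick, centre line 125 mm above the bench, from the black hub (36 mm across, top at 141 mm) to a black ball 18 mm across centred 85 mm from the axis. Below the spokes it is clear down to the vessels, whose tops are at most 92 mm above the bench
- nozzle (a point): tip of the steel dosing nozzle, pointing down, 130 mm above the bench, 125 mm from the turntable's axis on the side away from the robot. It hangs from a level bar (at 195 mm) on a post 22 mm thick, 215 mm high, 200 mm from the axis. All fixed. The spokes pass clear inside the nozzle, but a gripper pushing on that side would strike the bar
- cup_mid (a point): centre (half-way up, 25 mm over its foot) of the open steel cup, the only vessel on the plate without a lid: straight-sided, 48 mm across, 50 mm high, loose in one of the four seats; its mouth is 80 mm above the bench
- vialbottle_mid (a point): centre of the amber bottle with a neck and black cap, 48 mm across, 62 mm high, loose in a seat
- creamjar_mid (a point): centre of the low lidded jar, 48 mm across, 40 mm high, loose in a seat
- tin_mid (a point): centre of the aluminium bottle with a neck and black cap, 48 mm across, 55 mm high, loose in a seat
- start (a joint): the start button: 0 when up, 0.006 m when fully down; a spring, about 5 N when fully down
- start_top (a point): centre of the top face of the start button, a round aluminium button 28 mm across that is pressed straight down, in a black housing on the white control box (90 x 80 mm, 40 mm high)
- dropper_mid (a point): bystander: centre of a small amber bottle, 36 mm across, 75 mm high, loose, beyond the control box
- whitejar_mid (a point): bystander: centre of a white jar, 56 mm across, 50 mm high, loose, to the right of the control box
- flask_mid (a point): bystander: centre of an amber bottle with a white cap, 40 mm across, 85 mm high, loose, beyond the turntable to the right
- canister_mid (a point): bystander: centre of an aluminium canister, 60 mm across, 80 mm high, loose, left of the turntable on the near side
- mortar_mid (a point): bystander: centre of a white ceramic mortar, 72 mm across, 45 mm high, loose, left of the turntable on the far side
- spatula_grip (a point): bystander: handle of a spatula 160 mm long, lying on the bench far to the left

How it is judged (in metres and radians):
On the way, in this order (a step that is already met when the one before it is completed fails the run):
1. the robot pushes on the star handle (contact force between the fingers and star above 0.3 N).
2. the open cup has come to rest under the nozzle (horizontal distance between cup_mid and nozzle below 0.01 m and angular speed of turntable below 0.1 rad/s), for 0.2 s.
3. the start button is pressed down with the cup under the nozzle (value of joint start above 0.0045 m and horizontal distance between cup_mid and nozzle below 0.01 m).
At the end, for the whole second after the job is handed in: the open cup's centre is within 10 mm sideways of the nozzle's tip, the turntable is at rest, all four vessels stand upright in their seats, and the start button has been pressed (at least 4.5 mm of its 6 mm) after the cup came under the nozzle and is up again (all of step 2 and value of joint start below 0.0015 m and angle between each of cup_mid, vialbottle_mid, creamjar_mid, tin_mid's own z axis and vertical below 0.1 rad and height (world z) of cup_mid between 0.049 and 0.061 m and height (world z) of vialbottle_mid between 0.055 and 0.067 m and height (world z) of creamjar_mid between 0.044 and 0.056 m and height (world z) of tin_mid between 0.0515 and 0.0635 m); the robot touches nothing.
It fails at once if the start button is pressed while the cup is not under the nozzle (value of joint start above 0.0045 m and horizontal distance between cup_mid and nozzle above 0.01 m).
It fails at once if the robot pushes on the plate or its post (over 3 N) (contact force between any of the fingers, the arm and plate above 3 N).
It fails at once if the robot pushes on one of the four vessels (over 2 N) (contact force between any of the fingers, the arm and cup above 2 N or contact force between any of the fingers, the arm and vialbottle above 2 N or contact force between any of the fingers, the arm and creamjar above 2 N or contact force between any of the fingers, the arm and tin above 2 N).
It fails at once if one of the four vessels is lifted from its seat or tipped (height (world z) of cup_mid above 0.067 m or height (world z) of vialbottle_mid above 0.073 m or height (world z) of creamjar_mid above 0.062 m or height (world z) of tin_mid above 0.0695 m or angle between any of cup_mid, vialbottle_mid, creamjar_mid, tin_mid's own z axis and vertical above 0.35 rad).
It fails at once if a bystander on the bench is moved by more than 20 mm (distance of any of dropper_mid, whitejar_mid, flask_mid, canister_mid, mortar_mid, spatula_grip from where it was at the start of the episode above 0.02 m).
It also fails if it takes over 67 s, if anything falls off the work surface, if the arm or the gripper's body presses on something with over 40 N, if the wrist force passes 120 N, or if a joint passes its speed limit or range.

### The arm

A 6-joint arm with a two-finger parallel gripper is mounted at the origin on the work surface. World frame = base frame: x ahead of the robot, y to its left, z up, the work surface at z = 0. Lengths are in mm, angles in degrees, forces in N, time in s.
With the tool pointing down it reaches from about 350 to 850 mm from the base axis. Payload 8.1 kg.
Tool frame: the origin (TCP) lies between the finger pads; the fingertips stand 22 mm ahead of it and the grasp point (between the pads) lies 3 mm ahead of it (r.nose_length is the z of the fingertips in the tool frame, in mm); z points along the fingers, x is the direction in which the jaws open and shut, and the axes are right-handed (so a half turn about z gives the same grasp; the last joint's range is limited). The gripper opens to 85 mm and grips with 20 to 120 N. Pads are 22 mm wide; open, the fingers measure 114 mm over their backs; the gripper's body (76 mm by 85 mm) begins 54 mm behind the grasp point. The pads swing forward as they close: fully open they stand 13 mm farther back than shut.
Start: joints at [65.753, 7.471, 85.268, -0, 87.261, -4.893], TCP at [198.826, 566.104, 253.292] pointing down, gripper open.
Joint ranges: [-169.43, 169.43], [-51.17, 129.36], [1.28, 143.12], [-76.62, 256.62], [0, 156.53], [-152.29, 152.29]. Speed limits (degrees/s): [136.94, 136.94, 159.86, 180, 180, 180].

### API

Orientations are given as [roll, pitch, yaw] about the fixed x, y, z axes, in that order (R = Rz(yaw) Ry(pitch) Rx(roll)).
In Python, from bench import r gives the robot as it stands.
- The arm moves only by the shell command python3 -m jog 'ROWS' [FORCE]. ROWS is JSON, a list of rows, each a list of 5 numbers: the shift along the tool's x, y, z in m, then the turn about the tool's z in degrees, then the opening in per cent of the stroke, from 0 (shut) to 100 (fully open). A call has 1 to 8 rows; each row is the pose to reach, as a shift and turn from the pose measured when the call began, along the tool's axes at that moment; what a row does not reach only later rows make up. A row lasts 1/10 s, in which the tool goes at most 50 mm and 8.59 degrees, less where a joint would pass 70% of its speed; a pose out of reach is approached as far as the arm can. A call with a gripper value outside its range is refused whole. The fingers move at their own pace and stop on an object; FORCE is the grip in N (left out, the last holds). Time passes only in rows, so rows that repeat a pose let the fingers close. It gives the time, the measured TCP pose, the force and the opening at its end, in the units of the state.
- r.sense(): the state, without advancing time (a new reading comes with each control period).
- r.snapshot(name): name is "scene" or "top" or "wrist"; returns a dict with "image" (400x640x3 uint8, red, green, blue), "K" (3x3 intrinsics, pixels), "distortion" ([k1, k2, p1, p2, k3] as OpenCV has them; the pictures are not rectified), "T" (4x4, takes a point from camera to world coordinates); the wrist camera has in their place "tool_from_camera" (4x4, takes a point from camera to tool coordinates, whose origin is the TCP and whose axes are the tool frame's). Camera axes: x right, y down, z forward; pixel columns grow to the right and rows downward; lengths in mm; the calibration is good to about 2 mm. A picture is of the moment at which its call begins: read the wrist's pose just before it. There is no depth.
- r.hand_in(): hands the job in, once; it reports no verdict.
Trained networks look in a picture, given as the dict that the camera call returned (one of the last four; its "shot" number tells which), for a name from the list of things; names that differ only in an ending like _2 or _b are one class to them, and where a whole thing is asked for, a point or a joint stands for the part that bears it (a point fixed in the world has none). Each returns a list of dicts, best first, with "conf" (0 to 1); they miss things now and then, are a little off and sometimes report something else, mostly with a low value. They report only what shows in the picture. A call takes as long as a camera call.
- r.search_frame(picture, label): "bbox" ([left, top, right, bottom] in pixels, round what is visible of it).
- r.pinpoint(picture, label): "uv" ([column, row] in pixels: a listed point, or the origin of a listed thing).
The state is a dict: "time": time; "joint_pos": joint angles; "qd": joint speeds; "joint_efforts": joint torques, N m; "tool_pos": TCP position; "tcp_rot": TCP orientation; "ft_force": force on the tool from outside, world axes, zero at the start; "wrist_torque": the same for the moment, N m; "finger_gap": finger opening in mm.
Only numpy, scipy, OpenCV 4.12 (cv2) and the standard library are available. Lean on these libraries where they do the work, as an engineer would, in place of code of your own. Each camera call takes 0.05 s, during which the arm holds its last target. There are 200 camera calls.

## Working session

There is one attempt and no reset: what is moved stays moved. The work goes in short steps, Python scripts to look and compute and a shell command to move; the robot and the scene stay as the last step left them, time stands still between calls to the robot, and variables do not carry over. Pictures are saved under pics/ and viewed, about 8 in all and at most 12, crops included, and the job is handed in when it is done.

```bash
mkdir -p pics
cat > h.py <<'E'
import numpy as np, cv2
from bench import r
from scipy.spatial.transform import Rotation as Ro
def ray(p,uv,T=None):
    T=np.array(p["T"]) if T is None else T
    n=cv2.undistortPoints(np.array([[uv]],float),np.array(p["K"]),np.array(p["distortion"]))[0,0]
    d=T[:3,:3]@np.array([n[0],n[1],1]); return T[:3,3],d
def at(p,uv,z):
    o,d=ray(p,uv); return o+d*(z-o[2])/d[2]
def proj(p,X):
    T=np.linalg.inv(np.array(p["T"])); rv=cv2.Rodrigues(T[:3,:3])[0]
    return cv2.projectPoints(np.array([X],float),rv,T[:3,3],np.array(p["K"]),np.array(p["distortion"]))[0][0,0]
E
python3 - <<'E'
from h import *
H=dict(turntable=0,star=125,nozzle=130,cup_mid=55,vialbottle_mid=61,creamjar_mid=50,tin_mid=57.5,start_top=None,dropper_mid=37,whitejar_mid=25,flask_mid=42,canister_mid=40,mortar_mid=22)
for c in("scene","top"):
    p=r.snapshot(c); cv2.imwrite(f"pics/{c}.png",p["image"][:,:,::-1])
    print(c,np.array(p["T"])[:3,3].round())
    for n,z in H.items():
        q=r.pinpoint(p,n)
        if q: print(n,np.round(q[0]["uv"]),round(q[0]["conf"],2),at(p,q[0]["uv"],50 if z is None else z).round(1))
s=r.sense();print(s["time"],s["tool_pos"],s["tcp_rot"],s["finger_gap"],r.nose_length)
E
```

```text
scene [1043. -643.  934.]
turntable [342. 197.] 0.57 [593.7  78.2   0. ]
star [341. 196.] 0.94 [650.3 -17.6 125. ]
nozzle [366. 193.] 0.81 [704.6  28.4 130. ]
cup_mid [377. 178.] 0.61 [669.  168.9  55. ]
vialbottle_mid [330. 157.] 0.66 [492.5 160.8  61. ]
creamjar_mid [412. 185.] 0.56 [772.9 207.   50. ]
tin_mid [356. 212.] 0.81 [687.7   7.5  57.5]
start_top [232. 275.] 0.44 [ 531.7 -352.8   50. ]
dropper_mid [249. 313.] 0.68 [ 633.9 -404.2   37. ]
whitejar_mid [373. 193.] 0.71 [677.4 130.3  25. ]
flask_mid [336. 245.] 0.61 [ 699.  -114.2   42. ]
canister_mid [363. 144.] 0.56 [536.9 301.2  40. ]
mortar_mid [412. 185.] 0.56 [765.4 231.8  22. ]
top [ 439.   -9. 1477.]
turntable [275. 203.] 0.8 [591.4  86.1   0. ]
star [276. 204.] 0.8 [573.2  74.4 125. ]
nozzle [290. 160.] 0.69 [705.3  35.5 130. ]
cup_mid [244. 178.] 0.8 [661.6 179.1  55. ]
vialbottle_mid [334. 166.] 0.57 [704.3 -97.6  61. ]
creamjar_mid [304. 225.] 0.73 [518.1 -10.9  50. ]
tin_mid [301. 173.] 0.49 [679.6   4.7  57.5]
start_top [231. 147.] 0.61 [758.4 224.1  50. ]
whitejar_mid [446. 234.] 0.72 [ 502.8 -459.3   25. ]
flask_mid [338. 165.] 0.61 [ 710.4 -111.4   42. ]
canister_mid [207. 219.] 0.91 [532.6 291.9  40. ]
mortar_mid [231. 148.] 0.85 [761.1 229.8  22. ]
1.4 [198.82885382 566.11790917 253.31212264] [ 1.79999311e+02 -1.32843981e-03  7.06465706e+01] 85.25320080922988 22.0
```

Run:
```python
import cv2
a=cv2.imread("pics/top.png")[110:290,180:480];cv2.imwrite("pics/t1.png",cv2.resize(a,None,fx=2.66,fy=2.66,interpolation=2))
a=cv2.imread("pics/scene.png")[110:350,190:480];cv2.imwrite("pics/s1.png",cv2.resize(a,None,fx=2.5,fy=2.5,interpolation=2))
```

```text
(no output)
```

View pics/t1.png

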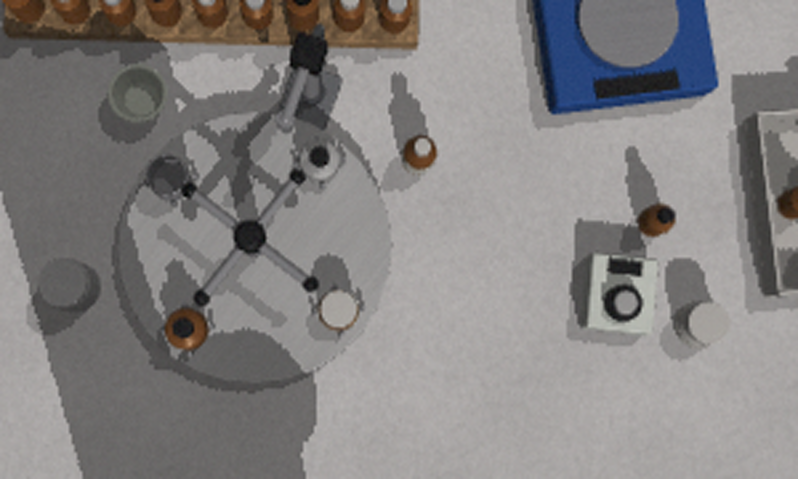

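View pics/s1.png

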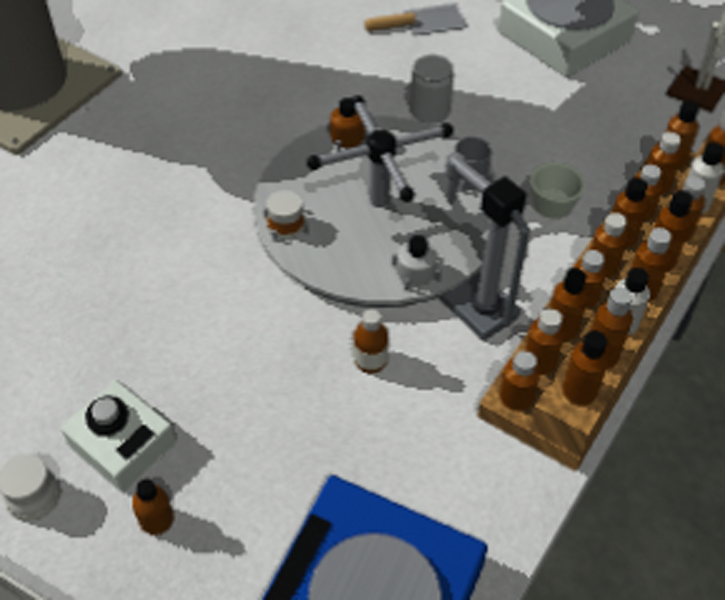

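The top view crop shows the hub at about (249,236), the cup's spoke ball at (190,190) on the left far side and the cup at (168,176). The nozzle bar ends near (286,125) and the button is at (624,301). In the scene crop the hub is at (381,143), the cup's ball at (447,130) and the button at (108,410). The network mixed up the star and turntable pixels in the scene view, so I'll triangulate from my own readings.

Run:
```python
from h import *
P={c:r.snapshot(c) for c in("top","scene")}
t=lambda u,v:(180+u/2.66,110+v/2.66)
s=lambda u,v:(190+u/2.5,110+v/2.5)
L=dict(hub=((249,236),(381,141),138),bcup=((190,190),(447,130),125),btin=((298,176),(407,194),125),bcream=((312,284),(314,162),125),bvial=((201,299),(347,103),125),
 noz=((286,126),(449,197),130),cup=((168,170),(473,147),80),start=((625,302),(107,410),55),white=((709,323),(28,473),50),drop=((665,216),(147,488),75),flask=((422,147),(371,318),85),can=((63,281),(433,66),80))
X={}
for n,(a,b,z) in L.items():
    o1,d1=ray(P["top"],t(*a));o2,d2=ray(P["scene"],s(*b))
    A=np.c_[d1,-d2];k=np.linalg.lstsq(A,o2-o1,rcond=None)[0]
    x,y=o1+k[0]*d1,o2+k[1]*d2
    print(n,"tri",((x+y)/2).round(1),"gap",np.linalg.norm(x-y).round(1),"top@z",at(P["top"],t(*a),z)[:2].round(1),"scene@z",at(P["scene"],s(*b),z)[:2].round(1))
    X[n]=at(P["top"],t(*a),z)
# fit star: center + angle
bs=np.array([X[k][:2] for k in("bcup","btin","bcream","bvial")]);c=bs.mean(0)
print("c",c,np.linalg.norm(bs-c,axis=1),np.degrees(np.arctan2(*(bs-c).T[::-1])))
print("radial dir",np.degrees(np.arctan2(c[1],c[0])), "noz dir",np.degrees(np.arctan2(*(X["noz"][:2]-c)[::-1])),np.linalg.norm(X["noz"][:2]-c))
```

```text
hub tri [589.8  81.7 131. ] gap 1.5 top@z [588.4  80.7] scene@z [594.2  75.8]
bcup tri [641.2 149.6 123.3] gap 3.1 top@z [639.7 148.5] scene@z [643.1 149.1]
btin tri [659.2  29.8 124.4] gap 1.8 top@z [658.4  29.2] scene@z [660.1  29.9]
bcream tri [539.5  11.7 124.8] gap 3.2 top@z [538.2  10.6] scene@z [540.7  12.7]
bvial tri [515.1 128.8 122.2] gap 10.7 top@z [519. 132.] scene@z [513.3 122.2]
noz tri [709.9  42.2 139.2] gap 4.4 top@z [713.6  43.9] scene@z [704.5  48.5]
cup tri [667.5 178.5  86.3] gap 1.1 top@z [668.9 179.7] scene@z [664.3 184.2]
start tri [ 531.5 -352.4   53.9] gap 2.9 top@z [ 530.5 -353.3] scene@z [ 533.2 -351.7]
white tri [ 510.8 -451.    46.9] gap 7.2 top@z [ 508.4 -453. ] scene@z [ 515.3 -449.2]
drop tri [ 631.9 -397.5   65.3] gap 1.8 top@z [ 630.  -395.5] scene@z [ 637.1 -399.7]
flask tri [ 704.  -111.7   78. ] gap 1.3 top@z [ 702.2 -111.6] scene@z [ 707.2 -115.5]
can tri [539.  293.3  81.2] gap 1.1 top@z [538.7 293.2] scene@z [538.7 295. ]
c [588.82387894  80.0911985 ] [85.22229351 86.15053392 85.92209756 86.99575249] [  53.36040678  -36.19243882 -126.07421611  143.34507335]
radial dir 7.745775889365424 noz dir -16.169213194213437 129.91857304952703
```

The star centre comes to about (589.5, 80.2), with the cup's spoke at 53.5° and the nozzle at roughly −16°. That means about 70° clockwise. I'll straddle the near-left (vial) spoke with the jaws and turn along with it. First I'll move above it.

```bash
python3 -m jog '[[-0.311,0.472,0,17,25],[-0.311,0.472,0,17,25],[-0.311,0.472,0,17,25],[-0.311,0.472,0,17,25],[-0.311,0.472,0,17,25],[-0.311,0.472,0,17,25],[-0.311,0.472,0,17,25],[-0.311,0.472,0,17,25]]' 20
cat >> h.py <<'E'
def to(x,y,z,yaw):
    s=r.sense();R=Ro.from_euler("xyz",s["tcp_rot"],degrees=True).as_matrix()
    d=R.T@(np.array([x,y,z])-s["tool_pos"])/1000
    print("row",d.round(4),"turn",round(float((s["tcp_rot"][2]-yaw+180)%360-180),1))
E
python3 -c "
from h import *
s=r.sense();print(s['tool_pos'],s['tcp_rot'],s['finger_gap']);to(541,116,253,53.5)"
```

```text
time: 2.3
tool_pos: [442.0, 246.0, 253.7]
tcp_rot: [180.0, -0.0, 53.7]
ft_force: [1.2, 0.8, 0.4]
finger_gap: 21.5
[441.96814771 246.00466423 253.65066442] [ 1.79975659e+02 -4.81169557e-02  5.36520476e+01] 21.454674091876743
row [-0.046   0.1568  0.0007] turn 0.2
```

```bash
python3 -m jog '[[-0.023,0.078,0,0,25],[-0.046,0.157,0,0,25],[-0.046,0.157,0,0,25],[-0.046,0.157,0,0,25],[-0.046,0.157,0,0,25],[-0.046,0.157,0,0,25]]'
cat >> h.py <<'E'
def wrist():
    s=r.sense();p=r.snapshot("wrist");M=np.eye(4);M[:3,:3]=Ro.from_euler("xyz",s["tcp_rot"],degrees=True).as_matrix();M[:3,3]=s["tool_pos"]
    p["T"]=M@np.array(p["tool_from_camera"]);return p
E
python3 - <<'E'
from h import *
p=wrist();im=p["image"].copy();cv2.imwrite("pics/w1.png",im[:,:,::-1]);np.savez("w1.npz",K=p["K"],distortion=p["distortion"],T=p["T"])
print(p["T"][:3].round(2))
for n,z in dict(star=125,nozzle=130,cup_mid=55,vialbottle_mid=61,tin_mid=57.5,creamjar_mid=50).items():
    for q in r.pinpoint(p,n)[:1]: print(n,np.round(q["uv"]),q["conf"],at(p,q["uv"],z))
E
```

```text
time: 2.9
tool_pos: [540.7, 116.4, 253.5]
tcp_rot: [-180.0, -0.0, 53.6]
ft_force: [0.2, -0.2, -0.8]
finger_gap: 21.2
[[ 5.9000e-01  7.7000e-01  2.5000e-01  4.7687e+02]
 [ 8.1000e-01 -5.6000e-01 -1.8000e-01  1.6274e+02]
 [ 0.0000e+00  3.1000e-01 -9.5000e-01  3.7377e+02]]
star [317. 211.] 0.75 [549.30276123 108.67035476 125.        ]
cup_mid [317. 104.] 0.74 [489.87031344 152.47346579  55.        ]
vialbottle_mid [318. 102.] 0.93 [488.99921618 154.1819429   61.        ]
tin_mid [317. 344.] 0.89 [692.16593856   3.6152473   57.5       ]
creamjar_mid [189. 230.] 0.75 [512.0459999  -21.19266816  50.        ]
```

View pics/w1.png

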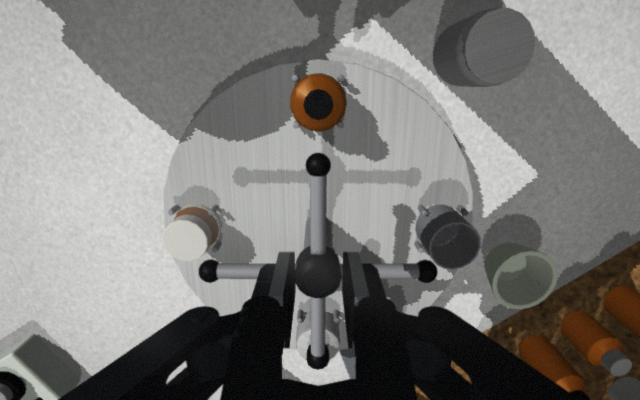

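The wrist view shows the jaws lined up with the vial spoke (ball at (318,165)). The other balls are at (209,271), (427,271) and (318,356), and the cup is at (447,237).

Run:
```python
from h import *
p=dict(np.load("w1.npz"))
bs=np.array([at(p,u,125)[:2] for u in((427,271),(318,356),(209,271),(318,165))]);c=bs.mean(0)
print(bs.round(1),c,np.linalg.norm(bs-c,axis=1),np.degrees(np.arctan2(*(bs-c).T[::-1])))
c2=(bs[0]+bs[2])/2;print(c2,(bs[1]+bs[3])/2)
C=np.array([589.3,80.5])
for i in range(9):
    a=143.5-i*8.7; x=C+58*np.array([np.cos(np.radians(a)),np.sin(np.radians(a))])
    if i==0:x0=x
    R=Ro.from_euler("xyz",[180,0,53.5],degrees=True).as_matrix()
    print(i,(R.T@np.r_[x-x0,0]).round(1)," turn",i*8.7)
to(*x0,131,53.5)
```

```text
[[641.1 148.9]
 [656.8  30.4]
 [539.1  10.3]
 [521.4 130. ]] [589.58292729  79.88737401] [86.06371748 83.44221618 86.03368207 84.5994977 ] [  53.26166471  -36.34788043 -125.96775552  143.67239021]
[590.05785135  79.55647651] [589.10800323  80.21827151]
0 [0. 0. 0.]  turn 0.0
1 [8.8 0.7 0. ]  turn 8.7
2 [17.3  2.7  0. ]  turn 17.4
3 [25.5  5.9  0. ]  turn 26.099999999999998
4 [33.1 10.4  0. ]  turn 34.8
5 [39.9 15.9  0. ]  turn 43.5
6 [45.8 22.5  0. ]  turn 52.199999999999996
7 [50.7 29.8  0. ]  turn 60.89999999999999
8 [54.4 37.8  0. ]  turn 69.6
row [-0.0005  0.0025  0.1228] turn 0.2
```

```bash
python3 -m jog '[[-0.0005,0.002,0.04,0,25],[-0.0005,0.002,0.08,0,25],[-0.0005,0.002,0.11,0,25],[-0.0005,0.002,0.125,0,25],[-0.0005,0.002,0.125,0,25],[-0.0005,0.002,0.125,0,25]]'
python3 -m jog '[[0.003,0.0001,0,3,25],[0.0061,0.0003,0,6,25],[0.0091,0.0007,0,9,25],[0.0121,0.0013,0,12,25],[0.015,0.002,0,15,25],[0.0179,0.0028,0,18,25],[0.0208,0.0039,0,21,25],[0.0236,0.005,0,24,25]]'
python3 - <<'E'
from h import *
c=np.array([589.4,80.1]);s=r.sense();d=s["tool_pos"][:2]-c;print(s["tool_pos"],np.linalg.norm(d),np.degrees(np.arctan2(d[1],d[0])),s["tcp_rot"][2]+90)
E
```

```text
time: 3.85
tool_pos: [542.9, 115.6, 130.2]
tcp_rot: [179.9, -0.1, 53.8]
ft_force: [0.0, 0.7, 0.9]
finger_gap: 21.6
time: 4.65
tool_pos: [562.4, 131.4, 132.9]
tcp_rot: [179.8, -0.3, 29.6]
ft_force: [-0.8, -2.7, -0.7]
finger_gap: 21.4
[562.39199172 131.3800126  132.91177135] 57.957503423607534 117.77474914116974 119.6245458368035
```

```bash
python3 -m jog '[[0.004,0.0001,0.001,2,25],[0.0071,0.0003,0.002,5,25],[0.0101,0.0007,0.003,8,25],[0.0135,0.0013,0.004,11,25],[0.0165,0.002,0.004,14,25],[0.0194,0.0028,0.004,17,25],[0.0223,0.0039,0.004,20,25],[0.0251,0.005,0.004,23,25]]'
python3 - <<'E'
from h import *
c=np.array([589.4,80.1]);s=r.sense();d=s["tool_pos"][:2]-c;print(s["tool_pos"],np.linalg.norm(d),np.degrees(np.arctan2(d[1],d[0])),s["tcp_rot"][2]+90)
p=r.snapshot("scene");a=p["image"][130:220,290:430,::-1];cv2.imwrite("pics/s2.png",cv2.resize(a,None,fx=5.5,fy=5.5,interpolation=2))
E
```

```text
time: 5.45
tool_pos: [587.9, 139.2, 131.7]
tcp_rot: [179.9, -0.5, 6.5]
ft_force: [-3.1, -1.9, 0.7]
finger_gap: 21.5
[587.88396239 139.22570176 131.7343803 ] 59.145134866601815 91.46879487707636 96.49652059062616
```

View pics/s2.png

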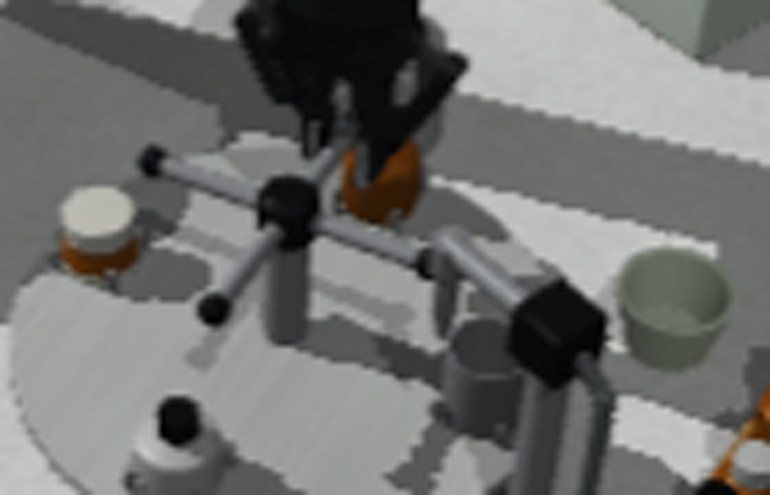

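The jaws are holding the spoke. The nozzle tip shows at about (443,333) in this crop, with balls at (431,264), (214,308) and (153,160). The cup still has some way to go clockwise.

Run:
```python
from h import *
p=r.snapshot("scene");f=lambda u,v:(290+u/5.5,130+v/5.5)
c=np.array([589.4,80.1])
for n,u,z in(("noz",(443,331),130),("bar end",(445,243),195),("clamp",(555,325),195),("ball",(431,264),125),("tin ball",(214,308),125),("cream",(153,160),125)):
    x=at(p,f(*u),z)[:2];d=x-c;print(n,x,np.linalg.norm(d),np.degrees(np.arctan2(d[1],d[0])))
q=r.snapshot("top")
for uv,z in(((287.5,157.4),195),((287.5,157.4),130),((296.2,129.5),200)):
    x=at(q,uv,z)[:2];d=x-c;print(x,np.linalg.norm(d),np.degrees(np.arctan2(d[1],d[0])))
a=q["image"][110:240,220:360,::-1];cv2.imwrite("pics/t2.png",cv2.resize(a,None,fx=4.5,fy=4.5,interpolation=2))
```

```text
noz [709.47290982  45.34642804] 125.00125774135306 -16.142412258444757
bar end [707.17890058  41.76235783] 123.86139119124569 -18.03033716384801
clamp [778.51367628  22.83066576] 197.59493718059753 -16.84789789540988
ball [677.22833278  88.60999188] 88.23965095167875 5.53431067450431
tin ball [599.56811659  -3.25011383] 83.96804195650563 -83.04469315427183
cream [505.99944342  72.78658848] 83.72059977053821 -174.98854069955706
[700.25526989  41.41354872] 117.41180679393601 -19.238048358605365
[713.5066984   43.96516084] 129.26019955068026 -16.233418570831518
[780.20655591  18.80422195] 200.41036446582333 -17.809389743082754
```

View pics/t2.png

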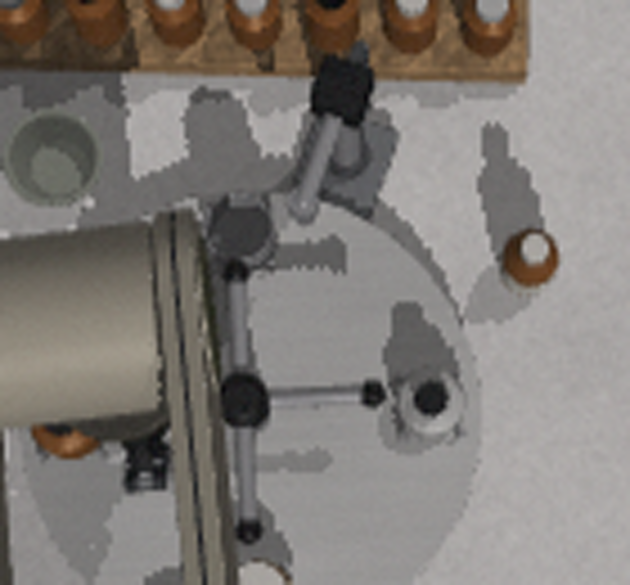

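The nozzle direction comes out at about −17° in both views, and the cup spoke is now near +5.5°, trailing the jaws by 4°. I'll make most of the remaining turn.

Run:
```python
from h import *
c=np.array([589.4,80.1])
for i in range(1,9):
    a=np.radians(91.5-2.5*i); to(*(c+58.5*np.array([np.cos(a),np.sin(a)])),130,6.5-2.9*i)
```

```text
row [0.002  0.0014 0.0015] turn 3.1
row [0.0045 0.0018 0.0015] turn 6.0
row [0.007  0.0023 0.0015] turn 8.9
row [0.0095 0.0029 0.0015] turn 11.8
row [0.012  0.0036 0.0016] turn 14.7
row [0.0144 0.0045 0.0016] turn 17.6
row [0.0168 0.0054 0.0016] turn 20.5
row [0.0191 0.0064 0.0016] turn 23.4
```

```bash
python3 -m jog '[[0.0025,0.0014,0.0015,3,25],[0.005,0.0018,0.0015,6,25],[0.0075,0.0023,0.0015,9,25],[0.01,0.0029,0.0015,12,25],[0.0125,0.0036,0.0015,15,25],[0.0149,0.0045,0.0015,18,25],[0.0173,0.0054,0.0015,21,25],[0.0191,0.0064,0.0015,23,25]]'
python3 -m jog '[[0,0,0,0,25]]'
python3 - <<'E'
from h import *
c=np.array([589.4,80.1]);s=r.sense();d=s["tool_pos"][:2]-c;print(s["tool_pos"],np.linalg.norm(d),np.degrees(np.arctan2(d[1],d[0])),s["tcp_rot"][2]+90)
p=r.snapshot("scene");a=p["image"][130:220,290:430,::-1];q=r.snapshot("top")["image"][110:240,220:360,::-1]
cv2.imwrite("pics/s3.png",np.hstack([cv2.resize(a,(520,334),interpolation=2),cv2.resize(q,(280,334)[:1]+(334,),interpolation=2)]))
cv2.imwrite("pics/s3.png",np.vstack([cv2.resize(a,(520,334),interpolation=2),cv2.copyMakeBorder(cv2.resize(q,(286,266),interpolation=2),0,0,0,234,cv2.BORDER_CONSTANT)]))
E
```

```text
time: 6.4
tool_pos: [608.3, 135.8, 131.3]
tcp_rot: [-179.8, -0.5, -16.3]
ft_force: [-1.9, -0.0, 1.1]
finger_gap: 21.6
time: 6.5
tool_pos: [608.9, 135.9, 132.4]
tcp_rot: [-179.7, -0.6, -16.3]
ft_force: [0.1, -0.1, -0.8]
finger_gap: 21.5
[608.85698471 135.88477455 132.3925324 ] 59.080583317091836 70.77191016811541 73.72378926402033
```

View pics/s3.png

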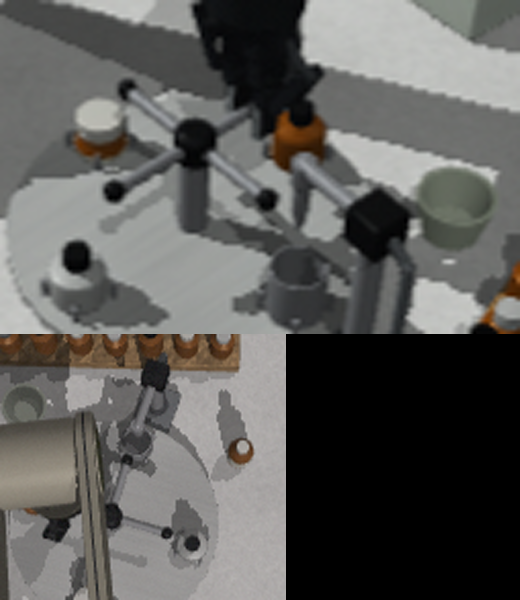

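The cup spoke now points at the nozzle in both views. In the scene crop the balls are at (268,199), (114,190) and (127,89), and the cup rim centre is at about (299,265).

```bash
python3 - <<'E'
from h import *
p=r.snapshot("scene");f=lambda u,v:(290+u/3.714,130+v/3.711)
c=np.array([589.4,80.1])
for n,u,z in(("noz",(300,222),130),("ball",(268,199),125),("tin ball",(114,190),125),("cream",(127,89),125),("cup",(299,265),80)):
    x=at(p,f(*u),z)[:2];d=x-c;print(n,x,np.linalg.norm(d),np.degrees(np.arctan2(d[1],d[0])))
q=r.snapshot("top")
for n,u,z in(("ball",(128,461-334),125),("tinb",(167,533-334),125),("cup",(136,445-334),80)):
    x=at(q,(220+u[0]/2.043,110+u[1]/2.046),z)[:2];d=x-c;print(n,x,np.linalg.norm(d),np.degrees(np.arctan2(d[1],d[0])))
for c_,p_ in(("scene",p),("top",q)):
  for n,z in dict(star=125,cup_mid=55,nozzle=130,tin_mid=57.5).items():
    for k in r.pinpoint(p_,n)[:1]:
        x=at(p_,k["uv"],z)[:2];d=x-c;print(c_,n,k["conf"],x,np.linalg.norm(d),np.degrees(np.arctan2(d[1],d[0])))
E
python3 -m jog '[[0,0,-0.05,0,25],[0,0,-0.1,0,25],[0,0,-0.12,0,25],[0,0,-0.12,0,25]]'
python3 -c "
from h import *
to(520,190,250,-16.3)
to(440,160,300,-16.3)"
```

```text
noz [709.30393179  46.92566839] 124.40855732612522 -15.465396549777248
ball [674.07139317  58.63152174] 87.3506747553086 -14.227547872163989
tin ball [568.66973039  -0.6201159 ] 83.33955356522537 -104.40324056130956
cream [508.79826679 103.24918291] 83.86014587190603 163.9756946249365
cup [711.5025068   48.94320591] 126.01495143359895 -14.314651874642927
ball [669.94268401  57.29800359] 83.70815365158636 -15.80705643726261
tinb [566.51178505  -1.73166128] 84.97229649201202 -105.62624070983932
cup [702.24365188  48.19822652] 117.26641855796474 -15.786008132157074
scene star 0.55 [653.66833339 149.20781325] 94.37324053076331 47.07803410151403
scene cup_mid 0.81 [705.55828544  51.49668613] 119.62816073009377 -13.833536565442152
scene nozzle 0.68 [713.28896144  35.22089179] 131.7672535937885 -19.913055045365034
scene tin_mid 0.65 [553.67123001 -33.23748319] 118.83572737197038 -107.49705655619279
top star 0.68 [573.17067754  76.99406779] 16.523853129883985 -169.16585998857505
top cup_mid 0.71 [712.69963343  54.58912055] 125.91109790024178 -11.689641203831838
top nozzle 0.71 [710.58761807  28.48120435] 131.72296244951775 -23.07115147505898
top tin_mid 0.68 [555.51914109 -33.11667395] 118.17752688144712 -106.6601696887093
time: 7.5
tool_pos: [609.4, 136.0, 257.1]
tcp_rot: [-179.6, -1.0, -16.3]
ft_force: [-0.3, -0.2, 0.1]
finger_gap: 21.2
row [-0.1011 -0.0267  0.0055] turn -0.0
row [-0.1686  0.0242 -0.0461] turn -0.0
```

Star at about −15° and nozzle between −15.5° and −18°. I'll check with an oblique wrist view from the robot side of the nozzle.

```bash
python3 -m jog '[[0.011,0.047,-0.005,0,25],[0.023,0.095,-0.005,0,25],[0.035,0.143,-0.005,0,25],[0.046,0.190,-0.005,0,25],[0.046,0.190,-0.005,0,25],[0.046,0.190,-0.005,0,25],[0.046,0.190,-0.005,0,25]]'
python3 - <<'E'
from h import *
p=wrist();im=p["image"].copy();cv2.imwrite("pics/w2.png",im[:,:,::-1]);np.savez("w2.npz",K=p["K"],distortion=p["distortion"],T=p["T"])
print(p["T"][:3,3])
E
```

```text
time: 8.2
tool_pos: [599.9, -58.4, 260.5]
tcp_rot: [-179.5, -0.9, -16.3]
ft_force: [-0.0, 0.5, 0.7]
finger_gap: 21.4
[620.44094521  16.91106193 381.37015656]
```

View pics/w2.png

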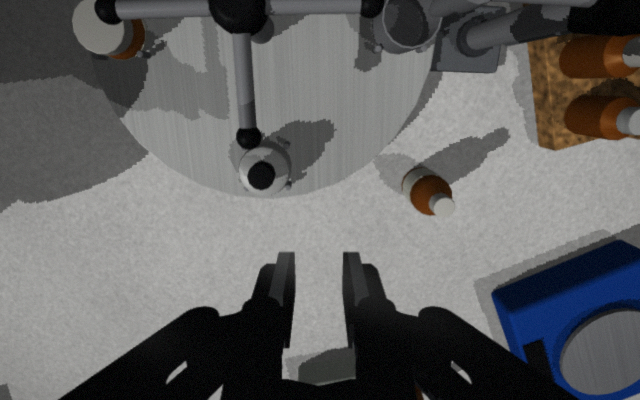

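The star and cup (rim at about (408,20)) sit at the top edge, with the nozzle tip only just in frame. I'll shift 70 mm back to the left.

```bash
python3 -m jog '[[0,-0.035,0,0,25],[0,-0.07,0,0,25],[0,-0.07,0,0,25],[0,-0.07,0,0,25]]'
python3 - <<'E'
from h import *
p=wrist();im=p["image"].copy();cv2.imwrite("pics/w3f.png",im[:,:,::-1]);np.savez("w3.npz",K=p["K"],distortion=p["distortion"],T=p["T"])
cv2.imwrite("pics/w3.png",cv2.resize(im[0:260,80:480,::-1],None,fx=2,fy=2,interpolation=2))
E
```

```text
time: 8.65
tool_pos: [619.5, 11.4, 261.0]
tcp_rot: [-179.6, -0.9, -16.0]
ft_force: [-0.2, -1.2, 0.4]
finger_gap: 21.4
```

View pics/w3.png

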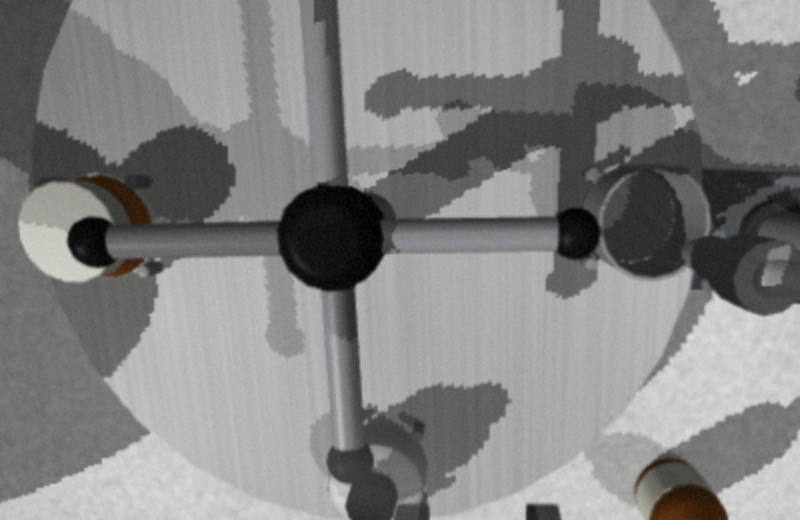

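Clear view: balls at (95,242), (578,233) and (350,461), and the hub at (331,237). The cup rim centre is at (653,222) and the nozzle tip at about (707,252), with the nozzle rising to the bar end at (765,270).

Run:
```python
from h import *
p=dict(np.load("w3.npz"));f=lambda u,v:(80+u/2,v/2)
P={n:at(p,f(*u),z)[:2] for n,u,z in(("hub",(331,237),135),("cream",(95,242),125),("cupball",(578,233),125),("tinball",(350,461),125),("cup",(653,222),80),("noz",(707,252),130))}
c=(P["cream"]+P["cupball"])/2
for n,x in P.items(): d=x-c;print(n,x.round(1),np.linalg.norm(d).round(1),np.degrees(np.arctan2(d[1],d[0])).round(2))
print("cup-noz",P["cup"]-P["noz"])
```

```text
hub [590.8  79.6] 0.8 61.07
cream [507.9 101.3] 85.5 164.82
cupball [672.9  56.5] 85.5 -15.18
tinball [567.5  -3.1] 85.2 -105.6
cup [709.8  47. ] 123.6 -14.95
noz [714.5  38.3] 130.6 -18.1
cup-noz [-4.69547198  8.67584778]
```

About 2° (4–5 mm) more will centre it. I'll go back over the spoke.

```bash
python3 -c "
from h import *
to(606.2,136.6,257,-16.3)"
```

```text
row [-0.0477 -0.1176  0.0041] turn 0.2
```

```bash
python3 -m jog '[[-0.016,-0.04,0.004,0,25],[-0.032,-0.08,0.004,0,25],[-0.048,-0.118,0.004,0,25],[-0.048,-0.118,0.004,0,25],[-0.048,-0.118,0.004,0,25],[-0.048,-0.118,0.004,0,25]]'
python3 -c "
from h import *
s=r.sense();print(s['tool_pos']);to(606.2,136.6,130,-16.3);to(606.2,136.6,131,-16.3)
c=np.array([589.4,80.1]);a=np.radians(68.5);x=c+59*np.array([np.cos(a),np.sin(a)]);print(x);to(*x,130,-17)"
```

```text
time: 9.3
tool_pos: [606.2, 135.8, 257.1]
tcp_rot: [-179.6, -0.9, -16.1]
ft_force: [0.1, -0.7, -0.4]
finger_gap: 21.3
[606.18068492 135.82667737 257.12717419]
row [-2.300e-03  1.000e-04  1.271e-01] turn 0.2
row [-2.300e-03  1.000e-04  1.261e-01] turn 0.2
[611.02357238 134.99463651]
row [0.0028 0.0003 0.1272] turn 0.9
```

```bash
python3 -m jog '[[-0.001,0,0.04,0,25],[-0.0015,0,0.08,0,25],[-0.002,0,0.11,0,25],[-0.0023,0,0.127,0,25],[-0.0023,0,0.127,0,25],[-0.0023,0,0.127,0,25]]'
python3 -c "
from h import *
to(611,135,130,-17)"
```

```text
time: 9.9
tool_pos: [607.0, 136.1, 131.4]
tcp_rot: [-179.6, -1.0, -16.2]
ft_force: [0.1, -0.6, 0.5]
finger_gap: 21.2
row [ 0.0041 -0.0001  0.0014] turn 0.8
```

```bash
python3 -m jog '[[0.001,0,0,0,25],[0.002,0,0,0,25],[0.0025,0,0,0,25],[0.003,0,0,0,25],[0.0035,0,0,0,25],[0.004,0,0,0,25],[0.004,0,0,0,25],[0.004,0,0,0,25]]'
python3 -m jog '[[-0.002,0,0,0,25],[-0.003,0,-0.04,0,25],[-0.003,0,-0.08,0,25],[-0.003,0,-0.12,0,25],[-0.003,0,-0.125,0,25],[-0.003,0,-0.125,0,25]]'
python3 -c "
from h import *
to(625,30,257,-16)"
```

```text
time: 10.7
tool_pos: [610.9, 135.0, 131.4]
tcp_rot: [-179.6, -1.0, -16.2]
ft_force: [-1.5, 2.0, 1.0]
finger_gap: 21.1
time: 11.3
tool_pos: [606.8, 135.6, 258.6]
tcp_rot: [-179.5, -1.3, -16.2]
ft_force: [0.0, -0.7, -0.8]
finger_gap: 21.7
row [0.0468 0.0963 0.0018] turn -0.2
```

```bash
python3 -m jog '[[0.016,0.045,0.002,0,25],[0.032,0.09,0.002,0,25],[0.048,0.137,0.002,0,25],[0.048,0.137,0.002,0,25],[0.048,0.137,0.002,0,25],[0.048,0.137,0.002,0,25]]'
python3 - <<'E'
from h import *
p=wrist();im=p["image"].copy();np.savez("w4.npz",K=p["K"],distortion=p["distortion"],T=p["T"]);print(p["T"][:3,3])
cv2.imwrite("pics/w4.png",cv2.resize(im[0:220,80:480,::-1],None,fx=2,fy=2,interpolation=2))
E
```

```text
time: 11.9
tool_pos: [614.2, -8.6, 254.9]
tcp_rot: [-179.5, -1.1, -16.2]
ft_force: [-0.8, 0.6, 0.3]
finger_gap: 21.3
[634.23589673  66.77612823 375.86182232]
```

View pics/w4.png

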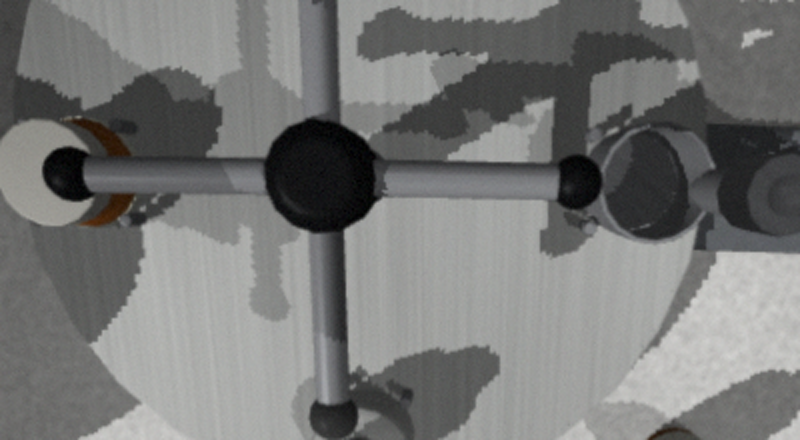

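With the camera almost in the axis–nozzle plane, the nozzle tip (693,185) lies on the spoke line (hub (321,176), ball (576,181)) and in line with the cup rim centre (655,182). Next is the button: I'll compute the numbers and travel there.

Run:
```python
from h import *
p=dict(np.load("w4.npz"));f=lambda u,v:(80+u/2,v/2)
P={n:at(p,f(*u),z)[:2] for n,u,z in(("cream",(68,174),125),("cupball",(576,181),125),("tinball",(334,418),125),("cup",(655,182),80),("noz",(693,185),130))}
c=(P["cream"]+P["cupball"])/2
for n,x in P.items(): d=x-c;print(n,x.round(1),np.linalg.norm(d).round(1),np.degrees(np.arctan2(d[1],d[0])).round(2))
to(480,-300,250,-16.2)
```

```text
cream [507.4 104.6] 85.6 162.82
cupball [671.  54.] 85.6 -17.18
tinball [564.5  -2.8] 85.8 -106.78
cup [708.1  42.7] 124.4 -17.14
noz [707.8  42.3] 124.2 -17.34
row [-0.0481  0.3177  0.0015] turn 0.1
```

The cup rim and nozzle agree to about 0.5 mm sideways. On to the button, shutting the jaws on the way.

```bash
python3 -m jog '[[0.003,0.05,0,0,0],[0.006,0.1,0,0,0],[0.009,0.15,0,0,0],[0.012,0.2,0,0,0],[0.015,0.25,0,0,0],[0.018,0.3,0,0,0],[0.021,0.35,0,0,0],[0.024,0.4,0,0,0]]'
python3 -m jog '[[0,0.02,0,0,0],[0,0.02,0,0,0],[0,0.02,0,0,0]]'
python3 - <<'E'
from h import *
p=wrist();im=p["image"].copy()
for n,z in(("start_top",54),("whitejar_mid",25),("dropper_mid",37)):
    for q in r.pinpoint(p,n)[:2]: print(n,np.round(q["uv"]),q["conf"],at(p,q["uv"],z))
    for q in r.search_frame(p,n)[:1]:print(q)
np.savez("w5.npz",K=p["K"],distortion=p["distortion"],T=p["T"]);cv2.imwrite("pics/w5.png",im[:,:,::-1])
E
```

```text
time: 12.75
tool_pos: [526.8, -398.7, 252.0]
tcp_rot: [-179.5, -1.2, -16.0]
ft_force: [1.4, -0.2, -0.2]
finger_gap: 0.1
time: 13.05
tool_pos: [522.0, -416.6, 251.3]
tcp_rot: [-179.4, -1.1, -16.0]
ft_force: [-0.4, 0.3, -0.7]
finger_gap: 0.3
start_top [300. 107.] 0.89 [ 528.64036312 -354.3054938    54.        ]
{'bbox': [282.8, 88.9, 316.7, 120.8], 'conf': 0.93}
whitejar_mid [316. 207.] 0.85 [ 514.06706651 -455.22481059   25.        ]
{'bbox': [286.8, 174.8, 340.4, 240.1], 'conf': 0.61}
dropper_mid [421. 124.] 0.87 [ 631.90800643 -400.90483317   37.        ]
{'bbox': [396.0, 102.0, 446.7, 144.7], 'conf': 0.55}
```

View pics/w5.png

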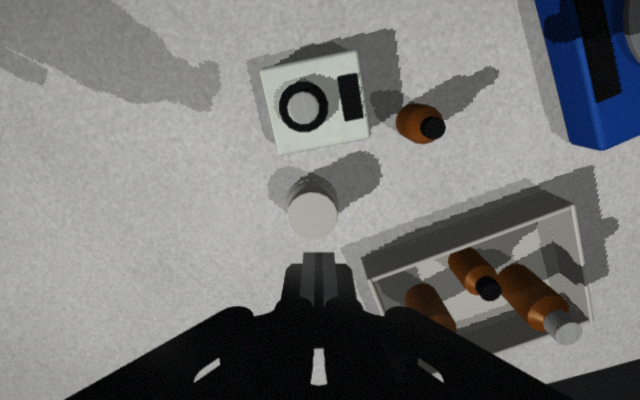

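The picture shows the button at (302,107), matching the network's report and the earlier triangulation: (530, −354). The white jar at (312,213) and the dropper at (421,123) stand clear of it.

```bash
python3 -c "
from h import *
to(530.5,-353.5,240,-16);to(530.5,-353.5,84,-16)"
```

```text
row [-0.0094 -0.0633  0.0124] turn 0.1
row [-0.0126 -0.0618  0.1684] turn 0.1
```

```bash
python3 -m jog '[[-0.0094,-0.04,0.012,0,0],[-0.0094,-0.063,0.012,0,0],[-0.010,-0.063,0.05,0,0],[-0.011,-0.0625,0.09,0,0],[-0.012,-0.062,0.13,0,0],[-0.0126,-0.062,0.16,0,0],[-0.0126,-0.062,0.166,0,0],[-0.0126,-0.062,0.166,0,0]]'
python3 -m jog '[[0,0,0,0,0],[0,0,0,0,0]]'
python3 -c "
from h import *
to(530.5,-353.5,76,-16)"
```

```text
time: 14.2
tool_pos: [530.0, -352.6, 85.8]
tcp_rot: [-179.4, -1.1, -15.9]
ft_force: [-0.1, -0.6, 0.2]
finger_gap: 0.2
time: 14.4
tool_pos: [531.4, -353.6, 88.5]
tcp_rot: [-179.5, -1.3, -15.9]
ft_force: [-0.3, 0.0, 0.4]
finger_gap: 0.2
row [-0.0012  0.0002  0.0125] turn 0.1
```

```bash
python3 -m jog '[[-0.001,0,0.004,0,0],[-0.001,0,0.008,0,0],[-0.001,0,0.010,0,0],[-0.001,0,0.012,0,0],[-0.001,0,0.012,0,0]]'
python3 -m jog '[[0,0,0.002,0,0],[0,0,0.003,0,0],[0,0,0.003,0,0]]'
python3 -m jog '[[0,0,0.002,0,0],[0,0,0.003,0,0],[0,0,0.003,0,0]]'
```

```text
time: 14.9
tool_pos: [531.5, -354.1, 78.1]
tcp_rot: [-179.6, -1.4, -15.9]
ft_force: [0.2, -0.4, 8.7]
finger_gap: 0.1
time: 15.2
tool_pos: [531.8, -354.3, 77.8]
tcp_rot: [-179.6, -1.4, -15.9]
ft_force: [-9.8, 5.9, 22.3]
finger_gap: 0.1
time: 15.5
tool_pos: [531.9, -354.3, 77.7]
tcp_rot: [-179.6, -1.4, -15.9]
ft_force: [-10.8, 7.6, 25.1]
finger_gap: 0.0
```

A hard stop at 25 N, with the tips at z≈55.7. I'll back off slowly and read the force profile to see whether this is the button bottomed out or the housing.

```bash
for i in 1 2 3 4 5 6; do python3 -m jog '[[0,0,-0.0015,0,0],[0,0,-0.0015,0,0]]' | grep -E "tool_pos|force"; done
```

```text
tool_pos: [531.9, -354.4, 80.2]
ft_force: [-0.8, -0.6, 3.8]
tool_pos: [531.9, -354.4, 81.8]
ft_force: [1.1, -0.0, 3.1]
tool_pos: [531.8, -354.3, 83.2]
ft_force: [1.1, -0.6, 3.0]
tool_pos: [531.5, -354.1, 84.4]
ft_force: [-0.0, -0.1, -0.1]
tool_pos: [531.3, -354.0, 85.7]
ft_force: [-0.4, -0.0, -0.3]
tool_pos: [531.2, -354.0, 87.3]
ft_force: [0.9, 0.2, -0.4]
```

The spring force runs from TCP z≈84 down to the stop at 77.7, a travel of about 6 mm. So the button went fully down and has come up again. I'll raise clear and verify.

```bash
python3 -m jog '[[0,0,-0.04,0,0],[0,0,-0.08,0,0],[0,0,-0.12,0,0],[0,0,-0.14,0,0],[0,0,-0.14,0,0],[0,0,-0.14,0,0]]'
python3 - <<'E'
from h import *
p=r.snapshot("scene");q=r.snapshot("top")
cv2.imwrite("pics/end.png",np.vstack([cv2.resize(p["image"][120:320,190:430,::-1],(480,400),interpolation=2),cv2.resize(q["image"][120:220,220:460,::-1],(480,200),interpolation=2)]))
E
```

```text
time: 17.3
tool_pos: [527.9, -354.2, 227.2]
tcp_rot: [-179.6, -1.4, -15.9]
ft_force: [-0.4, 0.1, 0.4]
finger_gap: -0.1
```

View pics/end.png

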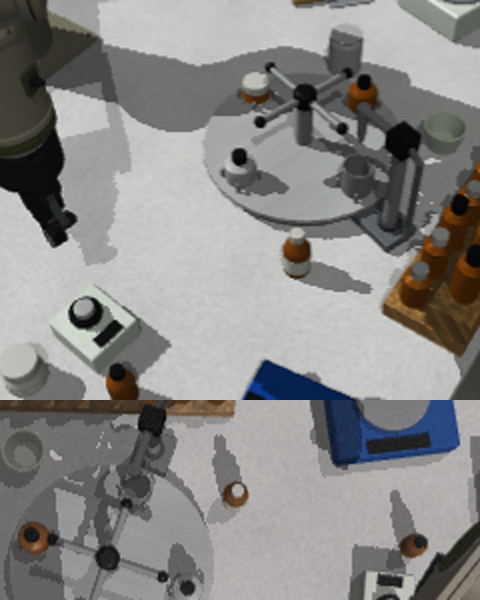

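The cup is under the nozzle at (357,175), all four vessels are standing, the button at (85,309) is up, and the bystanders are where they were. Handing in.

```bash
python3 -c "
from bench import r
r.hand_in()"
```

```text
the job is handed in; nothing more can be done
```

I turned the table about 70° clockwise by straddling the spoke over the amber bottle with the jaws. A short correction of about 2° followed, then I pressed the start button with shut jaws, raised the arm clear and handed in at about 17 s.

- **Cup under the nozzle:** the last close wrist view, taken before the press, put the cup rim and nozzle tip about 0.5 mm apart. Star, cup and nozzle all lay at −17.1° to −17.3°. Earlier single-view nozzle bearings by eye disagreed by about 1–2°, and the network's nozzle points were 3–6° off, so I set those aside.
- **Button:** it went down about 6 mm to a hard stop. The press peaked near 25 N there, with about 10 N sideways. On backing off, the spring force fell away over the same 6 mm, which showed it had come up again.
- **Button height:** the button's top was at about 62 mm by contact, against 54 mm from the cameras.
- **Final picture:** all four vessels were standing, the bystanders in view looked undisturbed (the spatula was only partly in frame), and the wrist force was near zero with the arm clear. After the press I checked the cup only by eye in this coarser view.

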